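# Unload the sample tube from a fixed-angle centrifuge rotor

### The arm

A 6-joint arm with a two-finger parallel gripper is mounted at the origin on the work surface. World frame = base frame: x ahead of the robot, y to its left, z up, the work surface at z = 0. Lengths are in m, angles in degrees, forces in N, time in s.
With the tool pointing down it reaches from about 0.225 to 0.725 m from the base axis. Payload 3.1 kg.
Tool frame: the origin (TCP) lies on the front face of the gripper's body, between the roots of the fingers; the fingertips stand bot.tcp_to_tips ahead of it and the grasp point (between the pads) lies 54 mm ahead of it (bot.tcp_to_tips is the distance from the TCP to the fingertips, in m); x points along the fingers, y is the direction in which the jaws open and shut, and the axes are right-handed (so a half turn about x gives the same grasp; the last joint's range is limited). The gripper opens to 85 mm and grips with 20 to 120 N. Pads are 22 mm wide; open, the fingers measure 114 mm over their backs; the gripper's body (76 mm by 85 mm) begins 54 mm behind the grasp point. The pads swing forward as they close: fully open they stand 13 mm farther back than shut.
Start: joints at [58.281, 2.75, 5.684, 92.934, 0, 82.678], TCP at [0.217, 0.478, 0.304] pointing down, gripper open.
Joint ranges: [-166.93, 166.93], [-56.73, 111.36], [-69.38, 81.34], [-121.58, 131.49], [-85.45, 84.26], [-180, 180]. Speed limits (degrees/s): [159.86, 159.86, 180, 180, 180, 180].

### API

Orientations are given as [roll, pitch, yaw] about the fixed x, y, z axes, in that order (R = Rz(yaw) Ry(pitch) Rx(roll)).
In Python, from plant import bot, jaws, solver, optics, workorder, find_in, regions_of, pinpoint, telemetry gives the robot as it stands. Calls block until the motion is done:
- bot.move_pose(position, orientation): joint-space move of the TCP to a pose.
- bot.move_linear(position, orientation=None, speed=0.15): straight line of the TCP; orientation=None keeps the orientation; speed is the mean speed in m/s.
- bot.move_joints(angles): joint-space move.
- jaws.let_go() and jaws.grasp(f_grip=None): open the fingers fully, or close them until they stop; f_grip is the grip in N (None keeps the last).
- bot.sleep(seconds).
- solver.solve_ik(position, orientation): joint angles nearest the present ones, or None.
- optics.get_image(name): name is "scene" or "top"; returns the picture (384x512x3 uint8, red, green, blue); there is no depth.
- optics.calibration(name): a dict with "fx", "fy", "cx", "cy" (pixels), "T" (4x4, takes a point from camera to world coordinates). Camera axes: x right, y down, z forward; pixel columns grow to the right and rows downward; lengths in m; the calibration is good to about 2 mm. A picture is of the moment at which its call begins. calibration takes no time and is no camera call.
A pose or a line that the arm cannot do raises bot.PlanningError and nothing moves.
- workorder.sign_off(): hands the job in, once; it reports no verdict.
Trained networks look in the newest picture that a camera, given by its name, has taken for a name from the list of things; names that differ only in an ending like _2 or _b are one class to them, and where a whole thing is asked for, a point or a joint stands for the part that bears it (a point fixed in the world has none). Each returns a list of dicts, best first, with "score" (0 to 1); they miss things now and then, are a little off and sometimes report something else, mostly with a low value. They report only what shows in the picture. A call takes as long as a camera call. They do not tell look-alikes from the thing itself.
- find_in(name, camera): "location" ([column, row] in pixels, amid what is visible of it).
- regions_of(name, camera): "mask" (384x512 bool, what is visible of it) and "location" ([column, row] in pixels, amid what is visible of it).
- pinpoint(name, camera): "location" ([column, row] in pixels: a listed point, or the origin of a listed thing).
Readings, each from a call of its own:
- telemetry.current_clock(): time.
- telemetry.current_qpos(): joint angles.
- telemetry.current_dq(): joint speeds.
- telemetry.current_tau(): joint torques, N m.
- telemetry.current_position(): TCP position.
- telemetry.current_tool_rot(): TCP orientation.
- telemetry.current_ft_force(): force on the tool from outside, world axes, zero at the start.
- telemetry.current_ft_torque(): the same for the moment, N m.
- telemetry.current_opening(): finger opening in m.
Only numpy, scipy, OpenCV 4.12 (cv2) and the standard library are available. Lean on these libraries where they do the work, as an engineer would, in place of code of your own. Each camera call takes 0.05 s, during which the arm holds its last target. There are 200 camera calls.

### The job

The spin is over and the rotor stands on the bench. Lift its clear lid off by the knob and set it down, not dropped, level and right way up, centred on the head of the empty rotor stand, and let go of it. Then draw the sample tube (flat cap, in the rotor's far side; the domed one opposite is only the balance tube) out along its sloping bore, never leaning it over noticeably further than it lies in the rotor, turn it upright and finish while still holding it up in the gripper: upright, still, its tip at least 6 cm above the level of the rotor's rim, with the lid still on the stand, the balance tube left in its bore and everything else on the bench left where it stands.

Things in the scene. Friction and masses are not known exactly. Their poses are not given: they have to be found in the camera images.
- rotor: heavy aluminium rotor fixed on the bench: round, 245 mm wide low down, 209 mm at its rim (rim top 133 mm up). Origin: centre of its underside; z up; x points to the sample's bore, away from the robot within 30 degrees. Inside the 7 mm thick rim the top is a funnel sloping 35 degrees down to a hub 63 mm up, with six bores every 60 degrees; all but those at +x (sample) and -x (balance) are empty
- sample_bore (a point): centre of the mouth of the sample's bore in the rotor's sloping face, 66 mm from the rotor's axis, 87 mm above the bench. z points out along the bore, leaning 35 degrees from vertical towards the rotor's axis (the bore's bottom is further out than its mouth); x points up the slope, radially outward. Bore 31 mm in diameter, 75 mm deep
- lid_knob (a point): centre of the black knob on the loose lid: upright cylinder 40 mm in diameter, 36 mm high, on a clear disc 210 mm in diameter, 6 mm thick. It lies 20 mm above the disc's upper face, 26 mm above its flat underside; z up. A 5 mm deep collar (188 mm outer, 180 mm inner diameter) hangs under the disc. At the start the disc rests on the rotor's rim, collar loose inside, not screwed. 0.25 kg
- stand_head (a point): middle of the flat upper face of the empty rotor stand, 80 mm above the bench: a fixed stand with a round head 64 mm in diameter on a thin column and a round foot 128 mm in diameter. z up
- sample_mid (a point): half-way along the loose sample tube, a translucent 50 ml conical tube with a flat white screw cap: 115 mm long, 29 mm in diameter; cap 34.4 mm in diameter, 14.5 mm high. z points from foot to cap: cap top 57.5 mm along +z, tip 57.5 mm along -z. At the start 40 mm of it (cap and neck) stands out of the bore along the bore's axis, 1 mm play. 0.05 kg
- balance_mid (a point): half-way up the axis of the balance tube: the same tube with a domed cap, in the opposite bore (at the rotor's -x side); z from foot to cap. To be left in its bore
- timer: bystander: small white bench timer, 58 x 70 x 20 mm, loose. Origin: centre of its underside
- beaker: bystander: glass beaker 68 mm in diameter, 85 mm high, loose. Origin: centre of its underside
- reagent: bystander: amber glass bottle 68 mm in diameter, 150 mm high, loose. Origin: centre of its underside
- wash_bottle: bystander: wash bottle 70 mm in diameter, 190 mm high with its spout, loose. Origin: centre of its underside
- rotor_key: bystander: T-handled rotor key lying on the bench, handle 100 mm, shank 130 mm, loose. Origin: under the middle of its handle
- tip_box: bystander: box of pipette tips 122 x 86 x 75 mm, loose. Origin: centre of its underside
- tube_rack: bystander: fixed white tube rack 80 x 195 x 85 mm with four capped tubes that reach 121 mm. Origin: centre of its underside, long side along its y
Things that resemble listed ones, but are neither listed nor needed, are in the scene too. Leave any turquoise look-alike of the part that bears lid_knob alone. Leave any brown look-alike of the part that bears stand_head alone.

How it is judged (in metres and radians):
On the way, in this order (a step that is already met when the one before it is completed fails the run):
1. the lid is set down centred on the empty rotor stand and let go of (horizontal distance between lid_knob and stand_head below 0.02 m and z of lid_knob in the frame of stand_head below 0.03 m and angle between lid_knob's own z axis and vertical below 0.06 rad and contact force between lid and the fingers below 0.05 N), for 0.3 s.
2. the sample tube is drawn clear of its bore (height (world z) of sample_mid above 0.165 m), for 0.1 s.
At the end, for the whole second after the job is handed in: the gripper holds the sample tube still, upright within 10 degrees, its middle over 240 mm above the bench, clear of the rotor; the lid lies let go and level (3.5 degrees) on the stand head, centred within 20 mm; the balance tube is within 12 mm of its start (height (world z) of sample_mid above 0.24 m and angle between sample_mid's own z axis and vertical below 0.17 rad and contact force between sample and the fingers above 0.5 N and contact force between sample and rotor below 0.05 N and linear speed of sample below 0.03 m/s and angular speed of sample below 0.3 rad/s and horizontal distance between lid_knob and stand_head below 0.02 m and z of lid_knob in the frame of stand_head below 0.03 m and angle between lid_knob's own z axis and vertical below 0.06 rad and distance of balance_mid from where it was at the start of the episode below 0.012 m); the arm keeps its last pose, push and grip.
It fails at once if the sample tube is leant more than 50 degrees from upright (angle between sample_mid's own z axis and vertical above 0.873 rad).
It fails at once if the lid is dropped (faster than 0.6 m/s with the fingers off it) (linear speed of lid above 0.6 m/s and contact force between lid and the fingers below 0.01 N).
It fails at once if the balance tube is pulled or knocked out of place (distance of balance_mid from where it was at the start of the episode above 0.02 m).
It fails at once if a bystander on the bench is pushed more than 25 mm (distance of any of timer, beaker, reagent, wash_bottle, rotor_key, tip_box from where it was at the start of the episode above 0.025 m).
It also fails if it takes over 61 s, if anything falls off the work surface, if the arm or the gripper's body presses on something with over 40 N, if the wrist force passes 120 N, or if a joint passes its speed limit or range.

## Working session

There is one attempt and no reset: what is moved stays moved. The work goes in short steps, each a Python script; the robot and the scene stay as the last script left them, time stands still between calls to the robot, and variables do not carry over. Pictures are saved under pics/ and viewed, about 8 in all and at most 12, crops included, and the job is handed in when it is done.

```bash
mkdir -p pics; ls
cat > h.py <<'E'
import numpy as np, cv2
from plant import bot, jaws, solver, optics, workorder, find_in, regions_of, pinpoint, telemetry
def ray(cam,px):
    c=optics.calibration(cam);T=np.array(c["T"])
    d=T[:3,:3]@np.array([(px[0]-c["cx"])/c["fx"],(px[1]-c["cy"])/c["fy"],1]);return T[:3,3],d/np.linalg.norm(d)
def at_z(cam,px,z):
    o,d=ray(cam,px);return o+d*(z-o[2])/d[2]
def proj(cam,p):
    c=optics.calibration(cam);T=np.array(c["T"]);q=T[:3,:3].T@(np.array(p)-T[:3,3])
    return np.array([c["fx"]*q[0]/q[2]+c["cx"],c["fy"]*q[1]/q[2]+c["cy"]])
def tri(a,b):
    (o1,d1),(o2,d2)=ray("scene",a),ray("top",b)
    A=np.stack([d1,-d2],1);s=np.linalg.lstsq(A,o2-o1,rcond=None)[0]
    p,q=o1+d1*s[0],o2+d2*s[1];return (p+q)/2,np.linalg.norm(p-q)
def save(cam,name,crop=None,k=1):
    im=optics.get_image(cam)
    if crop: x0,y0,x1,y1=crop;im=im[y0:y1,x0:x1]
    cv2.imwrite("pics/"+name,cv2.resize(im[:,:,::-1],None,fx=k,fy=k,interpolation=cv2.INTER_CUBIC));return im
E
python3 - <<'E'
from h import *
np.set_printoptions(precision=4,suppress=True)
a=optics.get_image("scene");b=optics.get_image("top")
cv2.imwrite("pics/a.png",np.vstack([cv2.resize(i,(400,300)) if 0 else i for i in (a,b)])[:,:,::-1][:384])
cv2.imwrite("pics/b.png",b[:,:,::-1])
print(telemetry.current_clock(),bot.tcp_to_tips)
for c in("scene","top"):
    print(c,np.array(optics.calibration(c)["T"])[:3,3])
zs=dict(lid_knob=.159,stand_head=.08,rotor=0,sample_mid=.1,sample_bore=.087,balance_mid=.1)
for n,z in zs.items():
    for c in("scene","top"):
        for r in pinpoint(n,c)[:3]: print(n,c,np.array(r["location"]),round(r["score"],2),at_z(c,r["location"],z))
E
```

```text
pics
0.1 0.0726
scene [1.869  0.0593 1.0169]
top [0.3564 0.0171 1.5167]
lid_knob scene [329.1 181.2] 0.63 [0.5446 0.2416 0.159 ]
lid_knob scene [344.9 167.3] 0.59 [0.4608 0.3016 0.159 ]
lid_knob top [175.2 171.3] 0.75 [0.5717 0.2357 0.159 ]
lid_knob top [144.2 279.5] 0.56 [0.2767 0.3127 0.159 ]
stand_head scene [182.  208.2] 0.79 [ 0.5797 -0.2284  0.08  ]
stand_head scene [184.4 171.2] 0.71 [ 0.3532 -0.2535  0.08  ]
stand_head scene [ 98.5 246.5] 0.44 [ 0.7693 -0.4456  0.08  ]
stand_head top [348.1 258.5] 0.72 [ 0.3304 -0.2542  0.08  ]
stand_head top [340.  176.3] 0.58 [ 0.5699 -0.2359  0.08  ]
rotor scene [327.3 226.5] 0.57 [0.5729 0.2427 0.    ]
rotor top [298.3 113.7] 0.22 [ 0.7814 -0.1224  0.    ]
sample_mid scene [ 95.7 242. ] 0.21 [ 0.7729 -0.4489  0.1   ]
sample_bore scene [328.5 216. ] 0.65 [0.6313 0.2357 0.087 ]
sample_bore top [211.9 114. ] 0.32 [0.7553 0.1423 0.087 ]
balance_mid scene [248.6 270.2] 0.7 [ 0.8884 -0.0018  0.1   ]
```

View pics/a.png

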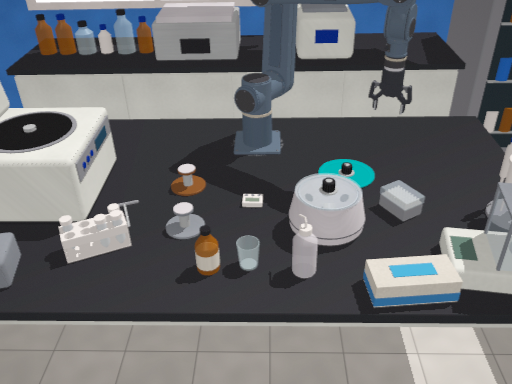

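View pics/b.png

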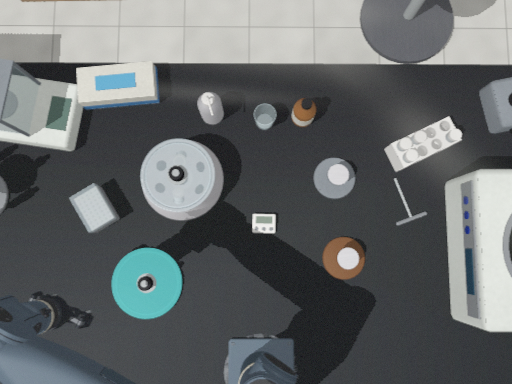

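Scene picture: the rotor with clear lid has its knob at (329,185), the turquoise lid lies at (347,172), the grey stand at (183,212) and the brown stand at (188,174). In the top picture they are at (176,173), (147,283), (338,175) and (346,258). The rotor's clear lid and the grey stand fit the description. I'll confirm both in one enlarged crop.

Run:
```python
from h import *
np.set_printoptions(precision=4,suppress=True)
b=optics.get_image("top");a=optics.get_image("scene")
A=cv2.resize(b[130:230,130:230],(500,500),interpolation=cv2.INTER_CUBIC)
B=cv2.resize(b[148:208,305:365],(300,300),interpolation=cv2.INTER_CUBIC)
C=cv2.resize(a[198:238,160:220],(300,200),interpolation=cv2.INTER_CUBIC)
cv2.imwrite("pics/c.png",np.hstack([A,np.vstack([B,C])])[:,:,::-1])
print(tri([329.1,183],[175.2,171.3]),tri([182,208.2],[340,176.3]))
def cen(m): 
    y,x=np.nonzero(m);return x.mean(),y.mean(),len(x)
for n in("lid_knob","stand_head","rotor"):
    for r in regions_of(n,"top")[:3]:
        m=r["mask"].astype(np.uint8);print(n,round(r["score"],2),cen(m),cv2.minEnclosingCircle(cv2.findNonZero(m)))
for n in("sample_mid","balance_mid"):
    print(n,[(r["location"],r["score"]) for r in find_in(n,"top")[:4]],[(r["location"],r["score"]) for r in find_in(n,"scene")[:4]])
# dark knob / white head centroid
g=cv2.cvtColor(b,cv2.COLOR_RGB2GRAY)
w=g[160:190,325:352]>200;y,x=np.nonzero(w);print("head",x.mean()+325,y.mean()+160,len(x), at_z("top",[x.mean()+325,y.mean()+160],.08))
k=g[160:185,165:190]<70;y,x=np.nonzero(k);print("knob",x.mean()+165,y.mean()+160,len(x),at_z("top",[x.mean()+165,y.mean()+160],.165))
```

```text
(array([0.5703, 0.2363, 0.1686]), np.float64(0.004392369493165797)) (array([ 0.5705, -0.2338,  0.0737]), np.float64(0.006526739563109345))
lid_knob 0.89 (np.float64(145.76392705470897), np.float64(282.7349487884087), 4003) ((145.94276428222656, 282.8457946777344), 36.18212890625)
lid_knob 0.8 (np.float64(176.8569460390356), np.float64(174.58140068886337), 4355) ((176.80067443847656, 174.51431274414062), 37.65119934082031)
stand_head 0.75 (np.float64(333.6908315565032), np.float64(177.54939587775408), 1407) ((333.581787109375, 177.79039001464844), 21.493480682373047)
stand_head 0.69 (np.float64(342.7112970711297), np.float64(257.4853556485356), 1434) ((342.5, 257.9333190917969), 21.760650634765625)
rotor 0.76 (np.float64(198.3890577507599), np.float64(195.55927051671733), 987) ((183.0, 180.5), 41.20992660522461)
sample_mid [] [([205.7, 253.8], 0.29)]
balance_mid [([92.0, 207.0], 0.54)] []
head 337.7738853503185 174.0859872611465 314 [ 0.5765 -0.2295  0.08  ]
knob 176.9811320754717 173.99056603773585 106 [0.5632 0.2296 0.165 ]
```

View pics/c.png

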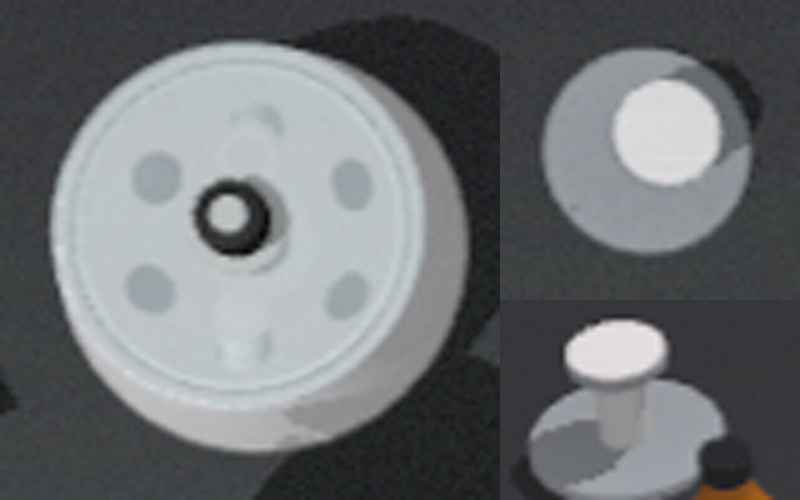

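The crop confirms them: the clear lid with the black knob at top (176,173), and the grey stand with the white head at top (338,174). The four empty bores show through the lid. The tubes lie at the image's top (sample) and bottom (balance).

Run:
```python
from h import *
np.set_printoptions(precision=4,suppress=True)
print("lid",at_z("top",[176.85,174.55],.137),"knobtop",at_z("top",[176.4,173],.177))
e=[at_z("top",np.array(p)/5+130-.4,.087) for p in((157,178),(352,185),(347,295),(150,290))]
print(np.array(e),np.mean(e,0)); d=(e[0]+e[1]-e[2]-e[3]); print("yaw",np.degrees(np.arctan2(d[1],d[0])))
d=e[0]+e[3]-e[1]-e[2];print("yaw2",np.degrees(np.arctan2(-d[0],d[1])))
print("rack corner",at_z("top",[390,158],.085),"bottle",at_z("top",[304,108],.15))
x,y=.5655,.231
for name,p,o in[("above",[x,y,.36],[0,90,0]),("g",[x,y,.216],[0,90,0]),("st",[.5765,-.2295,.166],[0,90,0])]:
  for r in (0,180):print(name,r,solver.solve_ik(p,[r,90,0]),solver.solve_ik(p,[r,90,90]))
```

```text
lid [0.5659 0.2344 0.137 ] knobtop [0.5641 0.2294 0.177 ]
[[0.6011 0.289  0.087 ]
 [0.5971 0.1752 0.087 ]
 [0.5323 0.1772 0.087 ]
 [0.5351 0.2914 0.087 ]] [0.5664 0.2332 0.087 ]
yaw -1.9099975587356155
yaw2 -1.7137823080581682
rack corner [ 0.624  -0.3843  0.085 ] bottle [ 0.7561 -0.125   0.15  ]
above 0 [ 15.9319  17.6656  29.1308 101.4652   0.      15.9319] [ 15.9319  17.6656  29.1308 101.4652   0.     -74.0681]
above 180 [  15.9319   17.6656   29.1308  101.4652    0.     -164.0681] [ 15.9319  17.6656  29.1308 101.4652   0.     105.9319]
g 0 [15.9319 15.451   9.9322 84.4812  0.     15.9319] [ 15.9319  15.451    9.9322  84.4812   0.     -74.0681]
g 180 [  15.9319   15.451     9.9322   84.4812    0.     -164.0681] [ 15.9319  15.451    9.9322  84.4812   0.     105.9319]
st 0 [-27.8965  17.6308   6.8837  79.2529   0.     -27.8965] [ -27.8965   17.6308    6.8837   79.2529    0.     -117.8965]
st 180 [-27.8965  17.6308   6.8837  79.2529   0.     152.1035] [-27.8965  17.6308   6.8837  79.2529   0.      62.1035]
```

Run:
```python
from h import *
np.set_printoptions(precision=4,suppress=True)
print("foot",at_z("top",[333.6,177.8],.008))
x,y=.5655,.232;O=[0,90,0]
bot.move_pose([x,y,.32],O)
bot.move_linear([x,y,.217],speed=.1)
print(telemetry.current_ft_force())
jaws.grasp(40)
print(telemetry.current_opening(),telemetry.current_ft_force(),telemetry.current_position())
bot.move_linear([x,y,.25],speed=.05)
print(telemetry.current_opening(),telemetry.current_ft_force(),telemetry.current_clock())
save("scene","d.png",(200,80,440,260),3)
```

```text
foot [ 0.5759 -0.2287  0.008 ]
[-0.454  -1.0473  0.5239]
0.03860720322490159 [0.2177 5.7078 2.9614] [0.5658 0.2349 0.2186]
0.03878623016283491 [ 0.3101  0.1639 -2.2265] 5.2083
```

View pics/d.png

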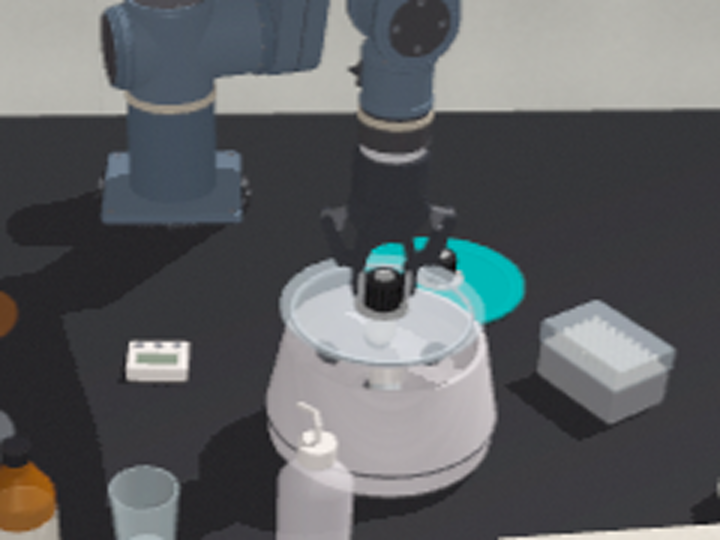

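The lid is lifted and looks level, hanging by the knob at crop (383,290). The wrist shows 2.2 N of weight, so the grasp is good. Now carrying it to the grey stand.

Run:
```python
from h import *
np.set_printoptions(precision=4,suppress=True)
O=[0,90,0];sx,sy=.576,-.229
bot.move_linear([.5655,.232,.37],speed=.12)
bot.move_pose([sx,sy,.34],O)
bot.move_linear([sx,sy,.18],speed=.12)
f0=np.array(telemetry.current_ft_force());print(f0,telemetry.current_position())
z=.172
while z>.155:
    bot.move_linear([sx,sy,z],speed=.03);bot.sleep(.1)
    f=np.array(telemetry.current_ft_force());print(round(z,4),f,telemetry.current_position()[2])
    if f[2]-f0[2]>2.5: break
    z-=.0015
print(telemetry.current_clock())
save("scene","e.png",(90,130,290,280),3)
```

```text
[-0.2231 -0.6764 -2.8977] [ 0.5766 -0.2293  0.1813]
0.172 [ 0.5734 -0.7621 -2.2035] 0.1719612855602159
0.1705 [ 0.309  -0.0018 -2.3973] 0.17051565072820274
0.169 [-0.0806  1.0689 -1.8338] 0.16895932456302265
0.1675 [-0.2811  0.7102 -2.1248] 0.16747211876275164
0.166 [ 0.6008  0.9386 -2.8159] 0.16590511597665702
0.1645 [-2.595   0.1321  5.8116] 0.1657350741653359
11.85
```

View pics/e.png

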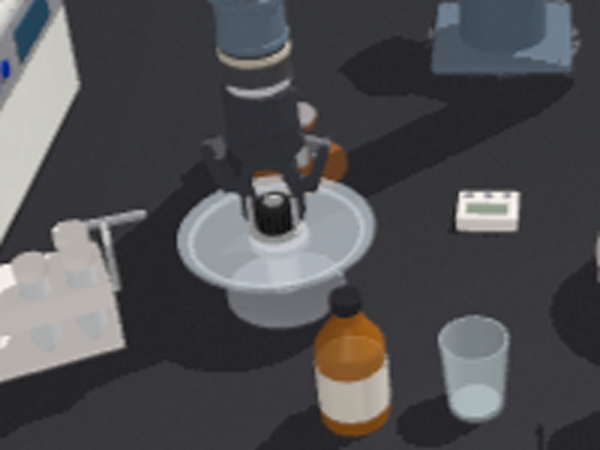

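The lid rests on the white head, knob at crop (273,213). Contact came at TCP z 0.1657 against 0.1656 expected. Releasing now, then backing off and looking at both the stand and the open rotor.

Run:
```python
from h import *
np.set_printoptions(precision=4,suppress=True)
bot.move_linear([.576,-.229,.1655],speed=.03)
jaws.let_go();bot.sleep(.4)
bot.move_linear([.576,-.229,.30],speed=.12)
bot.move_pose([.36,.05,.36],[0,90,0])
b=optics.get_image("top");a=optics.get_image("scene")
r=lambda i,x0,y0,x1,y1,w,h:cv2.resize(i[y0:y1,x0:x1],(w,h),interpolation=cv2.INTER_CUBIC)
im=np.vstack([np.hstack([r(b,130,130,230,230,400,400),r(b,290,130,390,230,400,400)]),r(a,280,160,380,185+25,400,200).repeat(1,1)[:, :].copy() if 0 else np.hstack([r(a,280,160,380,210,400,200),r(a,140,170,240,220,400,200)])])
cv2.imwrite("pics/f.png",im[:,:,::-1])
for n in("sample_mid","balance_mid","sample_bore","lid_knob"):
  for c in("top","scene"):
    for q in pinpoint(n,c)[:2]: print(n,c,q["location"],round(q["score"],2),at_z(c,q["location"],dict(sample_bore=.087,lid_knob=.106).get(n,.0726)))
for q in regions_of("sample_mid","top")[:3]:
  y,x=np.nonzero(q["mask"]);print("mask",x.mean(),y.mean(),len(x),q["score"])
t=.115
for s,nm in((1,"sample"),(-1,"bal")):
  print(nm,"cap expected px top",proj("top",[.5662+s*(.066-.023),.2333-s*.0015,.087+.033]))
print(telemetry.current_clock())
```

```text
sample_mid top [265.9, 118.8] 0.65 [ 0.745  -0.0182  0.0726]
sample_mid top [183.7, 154.3] 0.44 [0.6364 0.2255 0.0726]
sample_mid scene [328.8, 222.8] 0.5 [0.647  0.2359 0.0726]
balance_mid top [179.1, 200.7] 0.74 [0.4983 0.2363 0.0726]
balance_mid top [97.9, 207.2] 0.56 [0.4792 0.4719 0.0726]
balance_mid scene [324.8, 193.7] 0.69 [0.4881 0.2381 0.0726]
sample_bore top [182.6, 156.1] 0.97 [0.6282 0.2266 0.087 ]
sample_bore scene [326.9, 216.4] 0.96 [0.6334 0.2306 0.087 ]
lid_knob top [340.6, 172.7] 0.78 [ 0.5766 -0.2333  0.106 ]
lid_knob top [143.1, 284.1] 0.58 [0.2609 0.3269 0.106 ]
lid_knob scene [181.9, 199.7] 0.81 [ 0.5691 -0.2277  0.106 ]
lid_knob scene [346.2, 164.7] 0.63 [0.3562 0.3233 0.106 ]
mask 179.53164556962025 158.49367088607596 158 0.62
sample cap expected px top [178.9866 160.4713]
bal cap expected px top [177.3131 190.3327]
16.2417
```

View pics/f.png

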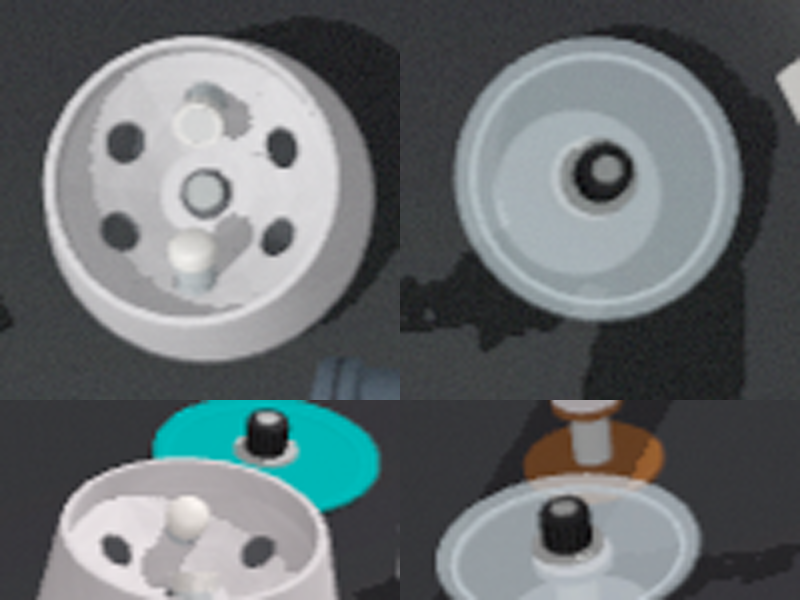

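The lid lies level and centred on the stand, knob at crop (603,172), within about 4 mm of the head. In the rotor the flat cap is at crop (198,126), which is pixel (179,161) against a prediction of (179,160.5). The domed balance cap is at (192,250). Now grasping the sample tube along its bore axis.

```bash
cat >> h.py <<'E'
yw=-2.;c_,s_=np.cos(np.radians(yw)),np.sin(np.radians(yw));u=np.array([c_,s_,0])
C=np.array([.5665,.2328,0]);M=C+.066*u+[0,0,.087];ax=-np.sin(np.radians(35))*u+np.array([0,0,np.cos(np.radians(35))])
O=[0,55,yw]
E
python3 - <<'E'
from h import *
np.set_printoptions(precision=4,suppress=True)
P=lambda s:M+s*ax
print(at_z("top",[179.1,161.1],.1198),P(.04))
for s in(.2,.086,.19):print(solver.solve_ik(P(s),O))
print(solver.solve_ik(list(P(.2)[:2])+[.42],[0,90,yw]))
bot.move_pose(P(.2),O)
bot.move_linear(P(.086),speed=.08)
print(telemetry.current_ft_force(),telemetry.current_position(),P(.086))
jaws.grasp(30)
print(telemetry.current_opening(),telemetry.current_ft_force(),telemetry.current_position(),telemetry.current_clock())
save("top","g.png",(130,120,240,210),6)
E
```

```text
[0.6074 0.2315 0.1198] [0.6095 0.2313 0.1198]
[ 23.7074 -18.0275 -26.0139  49.7657 -14.4067  21.5224]
[ 20.4606  -6.2173 -27.0996  36.2111 -12.6581  18.7084]
[ 23.3891 -17.138  -26.2764  48.5451 -14.2367  21.2447]
[ 17.6053  13.6107  31.3316 107.7209   0.      19.6053]
[-0.1604 -0.0948  0.3445] [0.5834 0.2324 0.1583] [0.5832 0.2322 0.1574]
0.03313401625307715 [-1.9093  3.3454  1.2318] [0.5834 0.2333 0.1583] 19.4333
```

View pics/g.png

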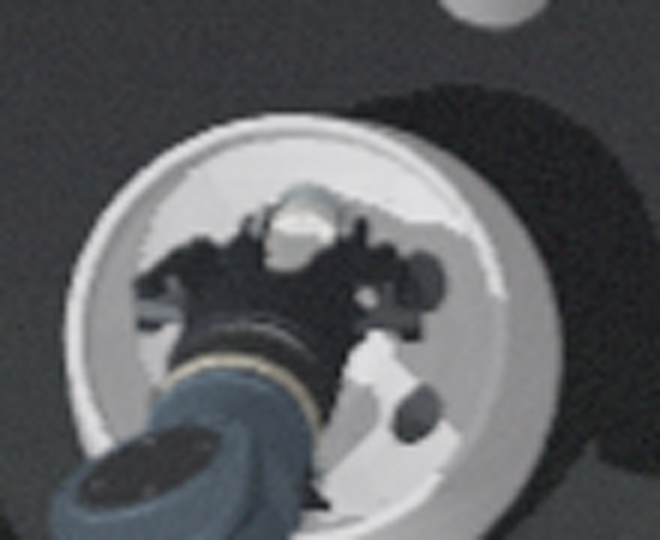

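The cap at crop (300,235) sits between the fingers. The opening is 33 mm against a 34.4 mm cap. Drawing it out along the bore.

Run:
```python
from h import *
np.set_printoptions(precision=4,suppress=True)
P=lambda s:M+s*ax
for s in(.12,.16,.205):
    bot.move_linear(P(s),speed=.06);print(s,telemetry.current_opening(),telemetry.current_ft_force())
p=P(.205);q=[p[0],p[1],.36]
bot.move_linear(q,speed=.1)
bot.move_linear([q[0],q[1],.42],[0,90,yw],speed=.04)
bot.sleep(.5)
print(telemetry.current_opening(),telemetry.current_ft_force(),telemetry.current_position(),telemetry.current_clock())
b=optics.get_image("top");a=optics.get_image("scene")
r=lambda i,x0,y0,x1,y1,w,h:cv2.resize(i[y0:y1,x0:x1],(w,h),interpolation=cv2.INTER_CUBIC)
cv2.imwrite("pics/h.png",np.hstack([r(a,140,60,390,280,600,528),r(b,290,130,340,218,300,528)])[:,:,::-1][:, :800])
```

```text
0.12 0.03305189209393803 [-0.706   2.2029  1.2062]
0.16 0.03338611342370278 [ 0.1073 -0.2175 -0.2457]
0.205 0.03326495436216273 [ 0.208  -0.3237 -0.9747]
0.03355356415360331 [-0.6611 -0.8853  0.1518] [0.5149 0.2346 0.42  ] 25.2667
```

View pics/h.png

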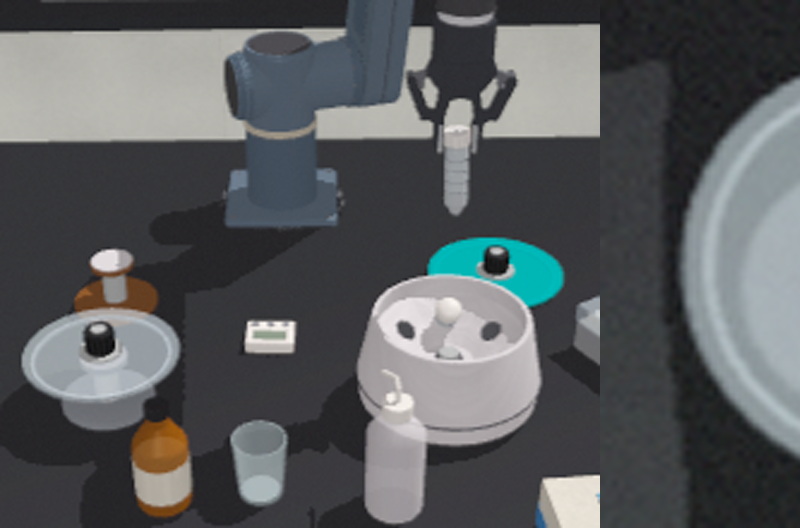

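The tube hangs from the gripper, tip at crop (456,214). The lid is on the stand, the domed balance cap is in its bore, and the bystanders are in place. A quick numeric check of fore-aft tilt before handing in.

Run:
```python
from h import *
np.set_printoptions(precision=2,suppress=True)
p=np.array([.5149,.2346,.374])
for t in(-10,0,10):
    a=np.radians(t);print(t,proj("scene",p+[0,0,0]),proj("scene",p+.115*np.array([np.sin(a),0,-np.cos(a)])),proj("top",p+.115*np.array([np.sin(a),0,-np.cos(a)])))
print("obs cap~(330,113.3) tip (330,149.2)")
optics.get_image("top");optics.get_image("scene")
for c in("top","scene"):print(c,[(q["location"],round(q["score"],2)) for q in pinpoint("sample_mid",c)[:2]],proj(c,p-[0,0,.0575]),[(q["location"],round(q["score"],2)) for q in pinpoint("balance_mid",c)[:1]])
save("top","i.png",(130,120,240,210),6)
```

```text
-10 [330.18 114.97] [327.27 145.26] [168.67 194.79]
0 [330.18 114.97] [327.85 148.87] [168.96 187.1 ]
10 [330.18 114.97] [328.52 151.56] [169.02 179.27]
obs cap~(330,113.3) tip (330,149.2)
top [([165.2, 184.6], 0.59), ([97.0, 209.5], 0.26)] [164.95 184.16] [([179.7, 201.7], 0.57)]
scene [([331.5, 130.0], 0.79)] [328.99 132.28] [([328.3, 131.6], 0.74)]
```

View pics/i.png

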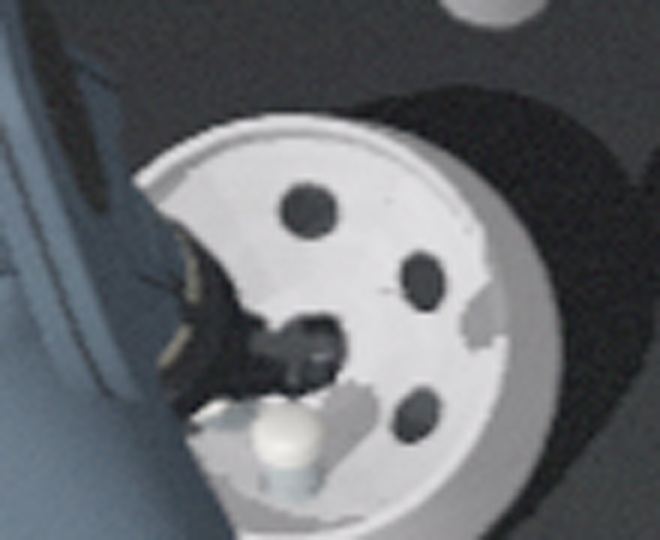

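Fore-aft tilt is ambiguous in this view (0 to about 7°). I'll turn the hand 90° about vertical so it shows sideways.

Run:
```python
from h import *
np.set_printoptions(precision=2,suppress=True)
q=telemetry.current_qpos();q=list(q);q[5]-=45;bot.move_joints(q);q[5]-=45;bot.move_joints(q);bot.sleep(.4)
p=np.array(telemetry.current_position());print(p,telemetry.current_tool_rot(),telemetry.current_opening(),telemetry.current_clock())
im=save("scene","j.png",(290,70,370,170),6)
p[2]-=.046
for t in(-10,0,10):
    a=np.radians(t);print(t,(proj("scene",p)-[290,70])*6,(proj("scene",p+.115*np.array([0,np.sin(a),-np.cos(a)]))-[290,70])*6)
```

```text
[0.51 0.23 0.42] [ 110.15   90.   -161.87] 0.03323255681313458 27.6667
-10 [241.06 269.96] [188.41 470.65]
0 [241.06 269.96] [227.11 473.38]
10 [241.06 269.96] [266.26 470.19]
```

View pics/j.png

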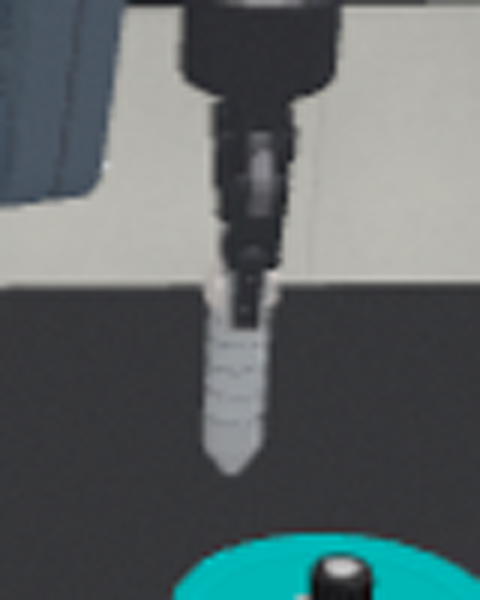

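Seen sideways, the tip is at crop (232,476) and the cap centre at (242,285). Prediction for 0° puts the tip at (227,473), so the tilt is about 1°. Handing in.

Run:
```python
from h import *
bot.sleep(.3);print(telemetry.current_opening(),telemetry.current_position(),max(map(abs,telemetry.current_dq())))
workorder.sign_off()
```

```text
0.03362376182029672 [0.51495934 0.23460937 0.41996771] 0.06447745447865665
the job is handed in; nothing more can be done
```

I moved the clear lid onto the grey stand and let go of it. Then I drew the sample tube out along its bore, turned it upright, and handed the job in at about 28 s with the tube still in the gripper. No verdict was reported.

Last checks:
- **Lid:** it looks level and lies within about 4 mm of the stand head's centre.
- **Sample tube:** tilt is about 1°, measured after turning the hand 90° because the first view left 0–7° open. Its middle is at about 0.316 m and its tip at about 0.26 m by calculation from the gripper's pose. Finger opening is steady at 33 mm on the 34 mm cap.
- **Balance tube and bystanders:** the balance tube is in its bore in the pictures. The bystanders visible in the last wide view stood in place. I checked these by eye only, and not every bystander was in that view.

One disagreement: the network's last scene-camera reading for the balance tube landed on the held sample tube. I discarded it; its top-view reading agreed with the earlier one to about 1 pixel.

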